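# Put the drip coffee filter together on the mug

## Task

Set the steel coffee filter up on the striped mug that stands among its parts (not the one at the far left end of the worktop), building it from the bottom one part after another where the mug stands: first the drip plate with its plug down in the mug's mouth, then the brewing cup into the plate's collar, then the press inside the brewing cup with its knob up, and last the domed lid over the cup. Every part must sit fully home and level, and the salt shaker, the keys and the teaspoon stay where they are.

Things in the scene. Friction and masses are not known exactly. Their poses are not given: they have to be found in the camera images.
- mug_mouth (a point): Centre of the mouth of a loose, empty white mug with dark stripes, the one among the filter parts: 86 mm across, 90 mm tall, 0.24 kg. The point lies on the mug's axis, level with the rim, 90 mm above its underside; z up. The handle is on the mug's own -y side and reaches 77 mm from the axis. The mouth is open at least 69 mm wide.
- drip_plate: Drip plate: round steel plate, 101 mm across, 80 g. Origin: centre of its underside (foot of the plug), z up. Plug: z 0 to 8 mm, 62 mm across, 52 at its foot. Flat brim: z 8 to 10.5 mm, edge rolled up to 12. Low collar on top: 66 mm outside, 61 inside, up to z = 28.5; grip across it from outside. Brim on the mug's rim: origin 8 mm below the mouth point.
- brew_cup: Brewing cup: plain open steel beaker, no handle, 56 mm tall, 58 mm outside (rim bead 60), wall 2.5 mm, 90 g. Origin: centre of its underside, z up. The foot narrows from 57 mm at z = 8 mm to 49 at z = 0. Inner floor at z = 3 mm. It stands on the drip plate's brim inside the collar: its origin is then 10.5 mm above the plate's.
- press: Press: perforated steel disc with upright stem and knob, 60 g. Origin: centre of its underside, z up. Disc 46 mm across, bevelled to 36 underneath, 5.5 mm thick; stem 7 mm thick; barrel knob 13 mm across, z 51 to 70 mm. It stands on the brewing cup's inner floor (origin 3 mm above the cup's); the knob then sticks out 17 mm above the cup's rim.
- lid: Domed steel lid with a knob, 70 g. Origin: centre of its lower edge, z up. Skirt 72 mm across, inside 67 mm at the edge narrowing to 62; an inner shoulder 9 mm above the edge rests on the brewing cup's rim (its origin is then 47 mm above the cup's). Dome up to z = 37 mm, it clears the press's knob. Round knob 15 mm across, z 42 to 54 mm.
- salt_shaker: Salt shaker, 44 mm across, 90 mm tall, standing; origin at the centre of its underside. Bystander: leave it where it is.
- keys: Bunch of keys lying flat, 104x115x8 mm, origin at the centre of its underside. Bystander: leave it where it is.
- teaspoon: Steel teaspoon lying flat, 130x26x11 mm, origin at the centre of its underside. Bystander: leave it where it is.
Not all that is in view belongs to the job. What is shaped like the lid but blue or green is not meant.

How it is judged:
By the outcome, as a careful person would: the job done as asked, in the order asked, and still so for the second after the job is handed in, with the robot touching nothing.
It also fails if it takes over 112 s, if anything falls off the work surface, if the arm or the gripper's body presses on something with over 40 N, if the wrist force passes 120 N, or if a joint passes its speed limit or range.

## Robot

A 6-joint arm with a two-finger parallel gripper is mounted at the origin on a cart in front of the work surface, level with it; the furniture and walls round the work are solid. World frame = base frame: x ahead of the robot, y to its left, z up, the work surface at z = 0. Lengths are in m, angles in rad, forces in N, time in s.
With the tool pointing down it reaches from about 0.375 to 0.9 m from the base axis. Payload 3.1 kg.
Tool frame: the origin (TCP) lies at the centre of the arm's flange, where the gripper is bolted on; the fingertips stand robot.tip_extent ahead of it and the grasp point (between the pads) lies 164 mm ahead of it (robot.tip_extent is the distance from the TCP to the fingertips, in m); z points along the fingers, y is the line along which they close (so a half turn about z gives the same grasp; the last joint's range is limited). The gripper opens to 87 mm and grips with 3 to 60 N. Pads are 19 mm wide; open, the fingers measure 117 mm over their backs; the gripper's body (75 mm by 190 mm) begins 51 mm behind the grasp point.
Start: joints at [-1.444, 0.527, 1.433, -0, 1.181, -0.178], TCP at [0.188, -0.596, 0.405] pointing down, gripper open.
Joint ranges: [-3.08, 3.08], [-0.75, 2.2], [0.22, 2.44], [-1.43, 4.57], [0, 2.65], [-2.85, 2.85]. Speed limits (rad/s): [2.79, 2.79, 3.14, 3.14, 3.14, 3.14].

## Interface

Orientations are given as a unit quaternion [x, y, z, w].
In Python, from rig import get_obs, camera, hand_in, cut_out, robot gives the robot as it stands.
- The arm moves only by the tool step_arm, never from a script. Its argument "rows" is a list of rows, each a list of 6 numbers: the shift along the world's x, y, z in m, then the turn, a rotation vector about the world's x, y, z in degrees. A call has 1 to 12 rows; each row shifts and turns the commanded pose from where the row before left it; what a row does not reach is not made up. A row lasts 1/8 s, in which the tool goes at most 62.5 mm and 10.7 degrees, less where a joint would pass 70% of its speed; a pose out of reach is approached as far as the arm can. A call is refused whole if a number of a shift passes 0.0625 or a number of a turn 10.7, either way. A call with a gripper value outside its range is refused whole. "jaw" is the finger opening in m, from 0 to 0.087, set as the call begins (left out, the last holds). The fingers move at their own pace and stop on an object; "squeeze" is the grip in N (left out, the last holds). Time passes only in rows, so rows that do not move let the fingers close. It gives the time, the measured TCP pose, the force, the opening and the grip force at its end, in the units of the state.
- get_obs(): the state, without advancing time (a new reading comes with each control period).
- camera(name): name is "scene" or "side" or "wrist"; returns a dict with "pixels" (384x512x3 uint8, blue, green, red), "depth" (384x512 float32, m along the optical axis (not along the pixel's ray), 0 where there is no reading), "fov_y" (degrees; the focal length in pixels is half the picture's height over the tangent of half this angle, whatever the lens; pixels are square), "cx", "cy" (the principal point, pixels), "extrinsics" (4x4, takes a point from camera to world coordinates); the wrist camera has in their place "mount" (4x4, takes a point from camera to tool coordinates, whose origin is the TCP and whose axes are the flange's). Camera axes: x right, y up, looking along -z (the intrinsics and any distortion apply to the point x, -y, -z); pixel columns grow to the right and rows downward; lengths in m; the calibration is good to about 2 mm. A picture is of the moment at which its call begins: read the wrist's pose just before it.
- hand_in(): hands the job in; it is judged then, once.
Trained networks look in the newest picture that a camera, given by its name, has taken for a name from the list of things; names that differ only in an ending like _2 or _b are one class to them, and where a whole thing is asked for, a point or a joint stands for the part that bears it (a point fixed in the world has none). Each returns a list of dicts, best first, with "confidence" (0 to 1); they miss things now and then, are a little off and sometimes report something else, mostly with a low value. They report only what shows in the picture. A call takes as long as a camera call. They do not tell look-alikes from the thing itself.
- cut_out(label, camera): "region" (384x512 bool, what is visible of it) and "extent" ([centre column, centre row, width, height] in pixels, round what is visible of it).
The state is a dict: "time": time; "q": joint angles; "joint_velocities": joint speeds; "joint_torque": joint torques, N m; "position": TCP position; "tool_rot": TCP orientation; "ft_force": force on the tool from outside, world axes, zero at the start; "moment": the same for the moment, N m; "grip_width": finger opening in m; "grip_force": force on a finger pad.
Only numpy, scipy, OpenCV 4.12 (cv2) and the standard library are available. Lean on these libraries where they do the work, as an engineer would, in place of code of your own. Each camera call takes 0.05 s, during which the arm holds its last target. There are 200 camera calls.

## Working session

There is one attempt and no reset: what is moved stays moved. The work goes in short steps, Python scripts to look and compute and a tool call to move; the robot and the scene stay as the last step left them, time stands still between calls to the robot, and variables do not carry over. Pictures are saved under pics/ and viewed, at most 14 in all, crops included, and the job is handed in when it is done.

Besides the shell and the picture viewer there is one more tool, called after ">>>" as name(argument=value, ...) on one line, values as JSON. step_arm: Moves the arm, as the interface text tells. Its arguments: {"type":"object","properties":{"rows":{"type":"array"},"jaw":{"type":"number"},"squeeze":{"type":"number"}},"required":["rows"]}

```bash
ls; mkdir -p pics
cat > h.py <<'E'
import numpy as np, cv2
from rig import get_obs, camera, cut_out, robot
from scipy.spatial.transform import Rotation as R
def world(c, T=None):
    d=c["depth"]; h,w=d.shape; f=h/2/np.tan(np.radians(c["fov_y"])/2)
    v,u=np.mgrid[:h,:w]
    P=np.stack([(u-c["cx"])/f*d, -(v-c["cy"])/f*d, -d, np.ones_like(d)],-1)
    T=c["extrinsics"] if T is None else T
    W=(P@np.asarray(T).T)[...,:3]; W[d==0]=np.nan; return W
def shot(name):
    o=get_obs(); c=camera(name)
    if name=="wrist":
        T=np.eye(4);T[:3,:3]=R.from_quat(o["tool_rot"]).as_matrix();T[:3,3]=o["position"]
        T=T@np.asarray(c["mount"])
    else: T=c["extrinsics"]
    return c,world(c,T)
E
python3 - <<'E'
from h import *
print(vars(robot) if hasattr(robot,'__dict__') else robot)
print(get_obs())
for n in("scene","side"):
    c,W=shot(n); cv2.imwrite(f"pics/{n}0.png",c["pixels"]); print(n,{k:v for k,v in c.items() if k not in("pixels","depth")})
    for l in["mug_mouth","drip_plate","brew_cup","press","lid","salt_shaker","keys","teaspoon"]:
        for r in cut_out(l,n)[:4]:
            p=W[r["region"]]; p=p[~np.isnan(p[:,0])]
            if len(p): print(l,round(r["confidence"],2),np.round(r["extent"]),"med",np.round(np.median(p,0),3),"lo",np.round(np.percentile(p,2,0),3),"hi",np.round(np.percentile(p,98,0),3))
E
```

```text
pics
{}
{'time': 0.0, 'q': array([-1.44450533e+00,  5.28458880e-01,  1.43390917e+00, -2.58572958e-06,
        1.18137199e+00, -1.78484088e-01]), 'joint_velocities': array([-5.30879352e-04,  2.08156725e-03, -7.36595403e-05, -1.68799733e-03,
       -2.91153833e-04,  1.27261211e-03]), 'joint_torque': array([-5.67322513e-04, -4.40046394e+01, -1.76589417e+01,  6.33421121e-02,
        5.82394504e-02, -1.68278493e-04]), 'position': array([ 0.18754231, -0.59583708,  0.4037735 ]), 'tool_rot': array([ 9.88410825e-01,  1.51798838e-01,  2.68213169e-05, -1.07335675e-03]), 'ft_force': array([-0.12750705,  0.61445106,  0.4662053 ]), 'moment': array([0.05096217, 0.03081603, 0.04605467]), 'grip_force': 0.0, 'grip_width': 0.08729412335651894}
scene {'fov_y': 46.63863519048094, 'cx': 253.16540613064328, 'cy': 191.13295801616457, 'extrinsics': array([[-0.81412046,  0.36768513, -0.44946137,  0.02501343],
       [-0.58044267, -0.53812144,  0.61115597,  0.80380764],
       [-0.01715184,  0.75844114,  0.65151581,  0.86701768],
       [ 0.        ,  0.        ,  0.        ,  1.        ]])}
mug_mouth 0.96 [18
[... 2048 characters left out ...]
[ 0.529 -0.251  0.001] hi [ 0.569 -0.21   0.069]
lid 0.97 [266. 310.  35.  35.] med [ 0.446 -0.236  0.028] lo [ 0.418 -0.255 -0.001] hi [ 0.483 -0.193  0.053]
lid 0.86 [208. 225.  24.  26.] med [0.427 0.073 0.029] lo [0.403 0.058 0.001] hi [0.459 0.107 0.052]
lid 0.56 [207. 197.  32.  25.] med [0.458 0.195 0.024] lo [ 0.429  0.179 -0.001] hi [0.493 0.231 0.053]
salt_shaker 0.65 [380. 268.  25.  44.] med [ 0.705 -0.248  0.046] lo [ 0.693 -0.259 -0.001] hi [ 0.769 -0.189  0.088]
keys 0.52 [261. 186.  24.  21.] med [0.616 0.227 0.002] lo [ 0.575  0.189 -0.003] hi [0.662 0.292 0.007]
teaspoon 0.7 [341. 253.  55.   7.] med [ 0.657 -0.107  0.005] lo [ 0.627 -0.137 -0.001] hi [ 0.739 -0.088  0.011]
```

```bash
python3 -c "
import cv2,numpy as np
a=cv2.imread('pics/scene0.png');b=cv2.imread('pics/side0.png')
cv2.imwrite('pics/s1.png',cv2.resize(a[90:350,130:400],None,fx=2.2,fy=2.2,interpolation=3))
cv2.imwrite('pics/s2.png',cv2.resize(b[110:350,150:430],None,fx=2.4,fy=2.4,interpolation=3))
"
```

```text
(no output)
```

View pics/s1.png

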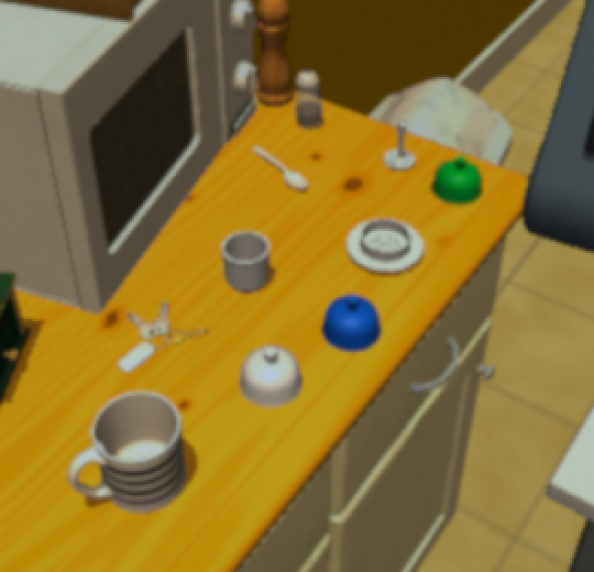

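View pics/s2.png

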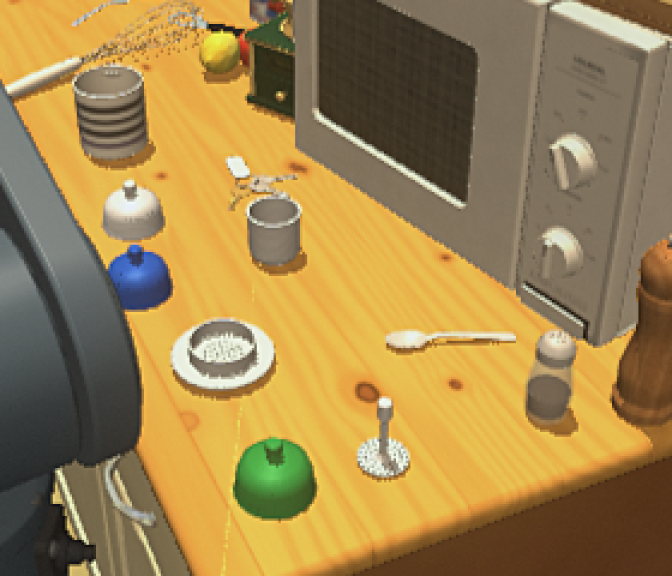

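Both views show the same layout. In crop 1 the striped mug is at (135,450), the silver lid at (270,375), the cup at (246,260), the plate at (385,245) and the press at (400,150). The blue and green lids are decoys.

```bash
cat >> h.py <<'E'
from scipy.optimize import least_squares
def circ(p,r,c0):
    # fit a circle of known radius r to xy points
    f=lambda c:np.hypot(p[:,0]-c[0],p[:,1]-c[1])-r
    s=least_squares(f,c0,loss="soft_l1",f_scale=0.001); return s.x,np.sqrt(np.mean(f(s.x)**2)),len(p)
def near(W,c,rad,z0,z1):
    p=W.reshape(-1,3); p=p[~np.isnan(p[:,0])]
    m=(np.hypot(p[:,0]-c[0],p[:,1]-c[1])<rad)&(p[:,2]>z0)&(p[:,2]<z1); return p[m]
E
python3 - <<'E'
from h import *
S={n:shot(n) for n in("scene","side")}
J=dict(mug=((.495,.40),.060,.02,.08,.043),lidskirt=((.457,.213),.05,.008,.018,.036),lidknob=((.457,.213),.02,.043,.054,.0075),
 cup=((.585,.09),.045,.015,.045,.029),plate=((.468,-.048),.06,.006,.014,.0505),collar=((.468,-.048),.045,.018,.027,.033),press=((.55,-.228),.03,.052,.069,.0065),pressdisc=((.55,-.228),.03,.003,.012,.023))
for k,(c,rad,z0,z1,r) in J.items():
    for n in S:
        p=near(S[n][1],c,rad,z0,z1)
        if k=="plate": 
            q=np.hypot(*(p[:,:2]-p[:,:2].mean(0)).T); print(k,n,"bbox centre",(p.max(0)+p.min(0))/2)
            continue
        if k=="mug":
            r0=near(S[n][1],c,.075,.08,.1); print(n,"rim bbox",r0.min(0),r0.max(0)); h=near(S[n][1],c,.12,.02,.08); print("handle?",h[np.hypot(h[:,0]-c[0],h[:,1]-c[1])>.06].mean(0), len(h))
        if len(p)>4: x,e,m=circ(p,r,c); print(k,n,np.round(x,4),round(e,4),m, "z",p[:,2].min().round(3),p[:,2].max().round(3))
        else: print(k,n,len(p))
a=np.hstack([cv2.resize(S[n][0]["pixels"],(400,300)) for n in S]); cv2.imwrite("pics/full.png",a)
# tall obstacles near
for y in np.arange(-.3,.7,.1):
    p=np.vstack([S[n][1].reshape(-1,3) for n in S]); p=p[(abs(p[:,1]-y)<.05)&(p[:,2]>.11)&(p[:,0]>.35)&(p[:,2]<.7)]
    print(round(y,1),len(p),p[:,0].min().round(3) if len(p) else '', p[:,2].max().round(2) if len(p) else '')
E
```

```text
scene rim bbox [0.44978466 0.35549956 0.08003843] [0.53763464 0.45506172 0.09222315]
handle? [0.51833079 0.46281953 0.05748656] 1335
mug scene [0.4931 0.3999] 0.003 1257 z 0.02 0.08
side rim bbox [0.4498748  0.34918708 0.0800021 ] [0.53571803 0.44152438 0.09170486]
handle? [nan nan nan] 716
mug side [0.4937 0.3952] 0.0025 716 z 0.02 0.08
lidskirt scene [0.464  0.2152] 0.0016 83 z 0.008 0.018
lidskirt side [0.4627 0.2182] 0.0021 89 z 0.008 0.018
lidknob scene [0.4623 0.2178] 0.0023 31 z 0.044 0.053
lidknob side [0.4627 0.2157] 0.0022 23 z 0.044 0.054
cup scene [0.5847 0.0974] 0.0022 295 z 0.015 0.045
cup side [0.5852 0.0936] 0.0024 324 z 0.015 0.045
plate scene bbox centre [ 0.4680218  -0.04902595  0.00999501]
plate side bbox centre [ 0.46908452 -0.0517057   0.01018381]
collar scene [ 0.4684 -0.0479] 0.0022 116 z 0.018 0.027
collar side [ 0.4688 -0.0519] 0.0022 170 z 0.018 0.027
press scene [ 0.5488 -0.2283] 0.0022 23 z 0.053 0.069
press side [ 0.5501 -0.2302] 0.0017 54 z 0.052 0.069
pressdisc scene [ 0.5458 -0.2323] 0.0093 65 z 0.003 0.01
pressdisc side [ 0.555 -0.223] 0.0079 246 z 0.003 0.011
-0.3 2320 0.771 0.5
-0.2 18335 0.748 0.55
-0.1 12368 0.747 0.55
0.0 10243 0.729 0.53
0.1 12555 0.705 0.54
0.2 14309 0.679 0.54
0.3 14006 0.679 0.56
0.4 4080 0.728 0.43
0.5 383 0.915 0.2
0.6 137 0.911 0.12<stdin>:12: RuntimeWarning: Mean of empty slice.
  ret = um.true_divide(
```

View pics/full.png

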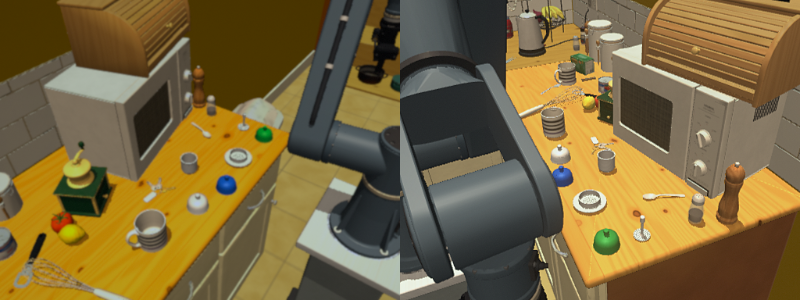

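The side view shows the second mug further left at about (565,70), so ours is the one at (0.494, 0.398). I'm moving above the plate now.

>>> step_arm(rows=[[0.012,0.022,0,0,0,0],[0.0234,0.0455,-0.005,0,0,0],[0.0234,0.0455,-0.01,0,0,0],[0.0234,0.0455,-0.01,0,0,0],[0.0234,0.0455,-0.01,0,0,0],[0.0234,0.0455,-0.01,0,0,0],[0.0234,0.0455,-0.01,0,0,0],[0.0234,0.0455,-0.01,0,0,0],[0.0234,0.0455,-0.01,0,0,0],[0.0234,0.0455,-0.01,0,0,0],[0.0234,0.0455,-0.01,0,0,0],[0.0234,0.0455,-0.01,0,0,0]], jaw=0.087, squeeze=20)

```text
time: 2.5
position: [0.4579, -0.0723, 0.2997]
tool_rot: [0.988, 0.152, 0.001, 0.0]
ft_force: [0.5, -1.5, -0.3]
grip_width: 0.0867
grip_force: 0.0
```

>>> step_arm(rows=[[0.02,0.04,0,0,0,0],[0.015,0.029,0,0,0,0],[0,0,0,0,0,0],[0,0,0,0,0,0]])

```text
time: 3.0
position: [0.4917, -0.005, 0.2998]
tool_rot: [0.988, 0.152, -0.0, 0.0]
ft_force: [0.4, -0.5, -0.7]
grip_width: 0.0872
grip_force: 0.0
```

Run:
```python
from h import *
print("tip",robot.tip_extent); o=get_obs(); print(o["position"],o["tool_rot"],o["q"],o["ft_force"])
c,W=shot("wrist"); cv2.imwrite("pics/w1.png",c["pixels"]); print(c["mount"])
for cc,rad,z0,z1,r in [((.4687,-.05),.045,.016,.0275,.033),((.4687,-.05),.045,.0275,.035,.032)]:
    p=near(W,cc,rad,z0,z1); print(len(p), circ(p,r,cc) if len(p)>5 else '', p.min(0),p.max(0))
p=near(W,(.4687,-.05),.06,.006,.014);p2=near(W,(.4687,-.05),.12,-.01,.004); print((p.max(0)+p.min(0))/2,np.median(p2,0))
```

```text
tip 0.1822
[ 0.49174973 -0.00497211  0.29975995] [ 9.88381460e-01  1.51993544e-01 -2.00011248e-04  1.07794488e-04] [-2.37695167e-01  5.17908188e-01  1.86124073e+00 -5.08851258e-04
  7.62731718e-01  1.02829920e+00] [ 0.40388254 -0.4831357  -0.65585977]
[[ 7.76348501e-04  9.59455296e-01  2.81859775e-01  7.75740076e-02]
 [ 9.99999688e-01 -7.03898539e-04 -3.58295461e-04  6.44221177e-04]
 [-1.45367794e-04  2.81859965e-01 -9.59455543e-01  2.03163584e-02]
 [ 0.00000000e+00  0.00000000e+00  0.00000000e+00  1.00000000e+00]]
817 (array([ 0.47259046, -0.0482997 ]), np.float64(0.0017622965214127515), 817) [ 0.43905505 -0.08191176  0.01600716] [ 0.50409385 -0.01679119  0.02747677]
442 (array([ 0.47106899, -0.04945489]), np.float64(0.0009347214810567911), 442) [ 0.4388573  -0.08199962  0.02750244] [ 0.5036287  -0.01674571  0.03054034]
[ 0.47318563 -0.04755451  0.01085046] [ 5.14345802e-01 -3.06617774e-02 -3.36557681e-04]
```

View pics/w1.png

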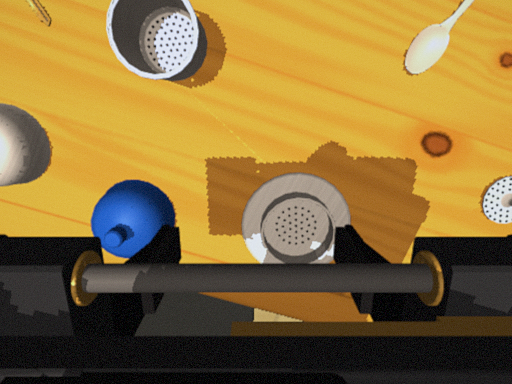

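The picture shows the plate at (297,222) below and ahead of the fingers, with the cup at (155,40) and the blue decoy at (132,218). The wrist and scene fits of the plate agree to about 2 mm.

>>> step_arm(rows=[[-0.0105,-0.0222,-0.01,0,0,0],[-0.0105,-0.0222,-0.024,0,0,0],[0,0,-0.03,0,0,0],[0,0,-0.02,0,0,0],[0,0,-0.012,0,0,0],[0,0,-0.008,0,0,0],[0,0,0,0,0,0]])

```text
time: 3.92
position: [0.4709, -0.0493, 0.1956]
tool_rot: [0.988, 0.152, -0.0, -0.0]
ft_force: [0.0, 1.0, 0.8]
grip_width: 0.0871
grip_force: 0.0
```

>>> step_arm(rows=[[0,0,0,0,0,0],[0,0,0,0,0,0],[0,0,0,0,0,0],[0,0,0,0,0,0],[0,0,0,0,0,0]], jaw=0.055, squeeze=25)

```text
time: 4.55
position: [0.4711, -0.049, 0.1961]
tool_rot: [0.988, 0.152, 0.0, 0.0]
ft_force: [-0.9, 0.3, 5.3]
grip_width: 0.0653
grip_force: 25.0
```

>>> step_arm(rows=[[0,0,0.015,0,0,0],[0,0,0.03,0,0,0],[0,0.01,0.04,0,0,0],[-0.003,0.03,0.04,0,0,0],[-0.007,0.045,0.015,0,0,0],[-0.007,0.05,0,0,0,0],[-0.007,0.05,0,0,0,0],[-0.007,0.05,0,0,0,0],[-0.007,0.05,0,0,0,0],[-0.007,0.05,0,0,0,0],[-0.006,0.04,0,0,0,0],[0,0.014,0,0,0,0]])

```text
time: 6.05
position: [0.4189, 0.3417, 0.3362]
tool_rot: [0.988, 0.153, -0.0, -0.0]
ft_force: [0.3, -0.2, -0.4]
grip_width: 0.0654
grip_force: 25.0
```

>>> step_arm(rows=[[0,0,0,0,0,0],[0,0,0,0,0,0]])

```text
time: 6.3
position: [0.4201, 0.3387, 0.3357]
tool_rot: [0.988, 0.151, -0.001, 0.0]
ft_force: [-0.2, 0.5, -1.2]
grip_width: 0.0655
grip_force: 25.0
```

Run:
```python
from h import *
o=get_obs(); print(o["position"],o["grip_width"],o["q"])
c,W=shot("wrist"); cv2.imwrite("pics/w2.png",c["pixels"])
C=(.494,.398)
p=near(W,C,.06,.086,.094); print("mug rim",len(p),p.min(0),p.max(0)); print(circ(p,.0415,C))
t=o["position"]
q=near(W,t[:2],.06,t[2]-.196+.022,t[2]-.196+.034); print("collar",len(q),circ(q,.032,t[:2]),np.percentile(q[:,2],[5,95])-t[2])
q=near(W,t[:2],.06,t[2]-.196+.004,t[2]-.196+.016); print("brim",len(q),q.min(0)-t,q.max(0)-t)
for n in("scene","side"):
    c,W=shot(n); p=near(W,C,.047,.086,.094); print(n,len(p),circ(p,.0415,C),(p.min(0)+p.max(0))/2)
```

```text
[0.42005359 0.33873831 0.33570329] 0.06547922132320572 [ 4.71579570e-01  5.09036812e-01  1.71506279e+00 -6.34798669e-04
  9.18721076e-01  1.73905896e+00]
mug rim 2006 [0.45207542 0.35408284 0.08604808] [0.53868825 0.44108589 0.09175679]
(array([0.4954019 , 0.39731689]), np.float64(0.0009316383893588025), 2006)
collar 2662 (array([0.42030956, 0.33812301]), np.float64(0.002850301299824924), 2662) [-0.17314879 -0.16448319]
brim 13320 [-0.05091243 -0.04787609 -0.18864384] [ 0.04966985  0.04927481 -0.18000945]
scene 165 (array([0.49313628, 0.39893052]), np.float64(0.001275177842810547), 165) [0.4936256  0.39965876 0.08857395]
side 66 (array([0.49369813, 0.3948348 ]), np.float64(0.0019334704418681164), 66) [0.49399094 0.39452915 0.08850341]
```

View pics/w2.png

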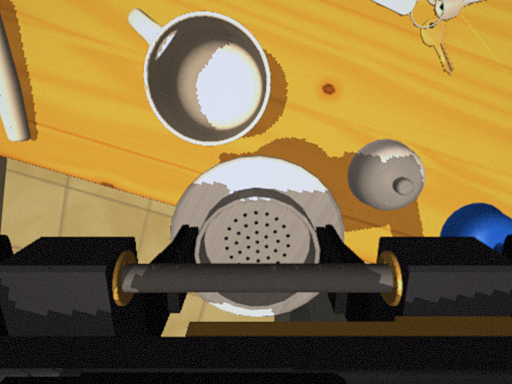

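The picture shows the plate centred in the fingers at (257,235), and the mug's mouth clear at (207,77).

>>> step_arm(rows=[[0.012,0.01,0,0,0,0],[0.025,0.0195,0,0,0,0],[0.025,0.0195,0,0,0,0],[0.0125,0.0095,0,0,0,0],[0,0,-0.015,0,0,0],[0,0,-0.02,0,0,0],[0,0,-0.015,0,0,0],[0,0,-0.004,0,0,0],[0,0,-0.002,0,0,0],[0,0,0,0,0,0]])

```text
time: 7.7
position: [0.4946, 0.3985, 0.2802]
tool_rot: [0.988, 0.152, 0.0, -0.0]
ft_force: [0.9, -1.1, -1.9]
grip_width: 0.0649
grip_force: 25.0
```

>>> step_arm(rows=[[0,0,-0.001,0,0,0],[0,0,-0.001,0,0,0],[0,0,-0.0005,0,0,0],[0,0,0,0,0,0]])

```text
time: 8.2
position: [0.4946, 0.3986, 0.2782]
tool_rot: [0.988, 0.152, 0.001, -0.0]
ft_force: [-1.5, -0.3, 5.1]
grip_width: 0.0653
grip_force: 25.0
```

>>> step_arm(rows=[[0,0,0,0,0,0],[0,0,0,0,0,0],[0,0,0,0,0,0],[0,0,0.01,0,0,0],[0,0,0.02,0,0,0],[0,0,0.02,0,0,0],[-0.02,-0.02,0.02,0,0,0],[-0.03,-0.04,0,0,0,0],[-0.01,-0.02,0,0,0,0],[0,0,0,0,0,0],[0,0,0,0,0,0]], jaw=0.08)

```text
time: 9.57
position: [0.4355, 0.3191, 0.3479]
tool_rot: [0.988, 0.152, 0.001, -0.001]
ft_force: [0.1, 0.3, 0.5]
grip_width: 0.0799
grip_force: 0.0
```

Run:
```python
from h import *
o=get_obs(); print(o["position"],o["grip_width"],o["ft_force"])
C=(.4946,.398)
for n in("wrist","scene","side"):
    c,W=shot(n); 
    if n=="wrist": cv2.imwrite("pics/w3.png",c["pixels"])
    p=near(W,C,.045,.106,.114); print(n,"collar top",len(p),circ(p,.032,C),(p.min(0)+p.max(0))/2,np.percentile(p[:,2],95))
    b=near(W,C,.052,.085,.1); b=b[np.hypot(b[:,0]-C[0],b[:,1]-C[1])>.037]; A=np.c_[b[:,:2]-C,np.ones(len(b))]; s=np.linalg.lstsq(A,b[:,2],rcond=None)[0]; print("  brim tilt/z",s,(b.min(0)+b.max(0))/2)
    C2=(.585,.0955); p=near(W,C2,.045,.05,.06); print("  cup rim",len(p), circ(p,.0285,C2) if len(p)>5 else'')
```

```text
[0.435483   0.31911902 0.34789278] 0.0798914458967072 [0.10841341 0.31848357 0.50742662]
wrist collar top 1453 (array([0.49427472, 0.39742411]), np.float64(0.0010537008953493058), 1453) [0.4944034 0.3981132 0.1092482] 0.11131552906526712
  brim tilt/z [ 0.00071544 -0.0016227   0.09247245] [0.49419704 0.39777515 0.09253949]
  cup rim 0 
scene collar top 139 (array([0.49202597, 0.39956883]), np.float64(0.0012366049909720502), 139) [0.49283999 0.39993483 0.10914792] 0.1111925178991742
  brim tilt/z [-0.00041361 -0.0074499   0.09157508] [0.49350154 0.39859775 0.09151019]
  cup rim 0 
side collar top 58 (array([0.49197638, 0.39459823]), np.float64(0.0025931633677738477), 58) [0.49095151 0.39109559 0.10954318] 0.11172865958638076
  brim tilt/z [0.0030743  0.005544   0.09169819] [0.49221976 0.39262903 0.09243156]
  cup rim 107 (array([0.58532069, 0.09272616]), np.float64(0.002004941055636523), 107)
```

View pics/w3.png

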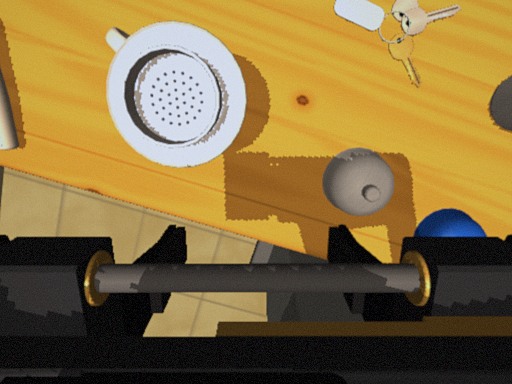

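The plate is seated and level, with its brim at z 0.0925 as required. It shows at (177,93). Next is the cup.

>>> step_arm(rows=[[0.006,-0.02,0,0,0,0],[0.014,-0.04,-0.005,0,0,0],[0.016,-0.045,-0.005,0,0,0],[0.016,-0.045,-0.006,0,0,0],[0.016,-0.045,-0.006,0,0,0],[0.012,-0.034,-0.006,0,0,0],[0.004,-0.01,0,0,0,0],[0,0,0,0,0,0],[0,0,0,0,0,0]], jaw=0.087)

```text
time: 10.85
position: [0.5181, 0.0806, 0.3193]
tool_rot: [0.988, 0.152, -0.0, -0.0]
ft_force: [0.0, -0.0, 0.2]
grip_width: 0.0869
grip_force: 0.0
```

Run:
```python
from h import *
o=get_obs(); print(o["position"])
C=(.586,.0955)
c,W=shot("wrist"); p=near(W,C,.045,.051,.06); print(len(p),circ(p,.029,C),(p.min(0)+p.max(0))/2,p.min(0),p.max(0))
```

```text
[0.51809342 0.0806098  0.31933733]
1234 (array([0.58710034, 0.09572464]), np.float64(0.0016555404284107611), 1234) [0.58721787 0.09582844 0.05443073] [0.55767793 0.06613757 0.05102469] [0.61675781 0.12551931 0.05783678]
```

>>> step_arm(rows=[[0.023,0.005,0,0,0,0],[0.03,0.007,-0.005,0,0,0],[0.016,0.0032,-0.02,0,0,0],[0,0,-0.03,0,0,0],[0,0,-0.03,0,0,0],[0,0,-0.02,0,0,0],[0,0,-0.0113,0,0,0],[0,0,0,0,0,0]])

```text
time: 11.9
position: [0.5871, 0.0954, 0.2025]
tool_rot: [0.988, 0.152, -0.001, -0.0]
ft_force: [0.5, -0.5, 0.6]
grip_width: 0.0867
grip_force: 0.0
```

>>> step_arm(rows=[[0,0,0,0,0,0],[0,0,0,0,0,0],[0,0,0,0,0,0],[0,0,0,0,0,0],[0,0,0,0,0,0]], jaw=0.045)

```text
time: 12.52
position: [0.5876, 0.0946, 0.2035]
tool_rot: [0.988, 0.152, 0.0, -0.0]
ft_force: [-0.6, 0.2, 3.4]
grip_width: 0.058
grip_force: 25.0
```

>>> step_arm(rows=[[0,0,0.015,0,0,0],[0,0,0.03,0,0,0],[-0.005,0,0.045,0,0,0],[-0.02,0.01,0.04,0,0,0],[-0.028,0.04,0.015,0,0,0],[-0.028,0.045,0,0,0,0],[-0.028,0.05,0,0,0,0],[-0.025,0.05,0,0,0,0],[-0.013,0.03,0,0,0,0],[0,0.01,0,0,0,0],[0,0,0,0,0,0],[0,0,0,0,0,0]])

```text
time: 14.02
position: [0.4411, 0.3287, 0.348]
tool_rot: [0.989, 0.151, 0.0, 0.0]
ft_force: [-0.3, -0.2, -1.6]
grip_width: 0.0578
grip_force: 25.0
```

Run:
```python
from h import *
o=get_obs(); t=o["position"]; print(t,o["grip_width"])
c,W=shot("wrist"); cv2.imwrite("pics/w4.png",c["pixels"])
C=(.4944,.398)
p=near(W,C,.045,.106,.114); print("collar",len(p),circ(p,.032,C),(p.min(0)+p.max(0))/2)
z=t[2]-.2035
q=near(W,t[:2],.04,z+.0525,z+.06); print("cup",len(q),circ(q,.029,t[:2])[0]-t[:2],(q.min(0)+q.max(0))/2-t,q.max(0)-q.min(0))
A=np.c_[q[:,:2]-t[:2],np.ones(len(q))]; print(np.linalg.lstsq(A,q[:,2]-z,rcond=None)[0])
```

```text
[0.4411332  0.32865051 0.34800775] 0.05782404450442742
collar 1378 (array([0.49433594, 0.39754849]), np.float64(0.001054424902566541), 1378) [0.49424913 0.39812592 0.10922703]
cup 2601 [ 0.00041317 -0.000444  ] [ 0.00077738  0.00332367 -0.14725416] [0.05916838 0.07323105 0.0074913 ]
[0.01406289 0.00602593 0.05540579]
```

View pics/w4.png

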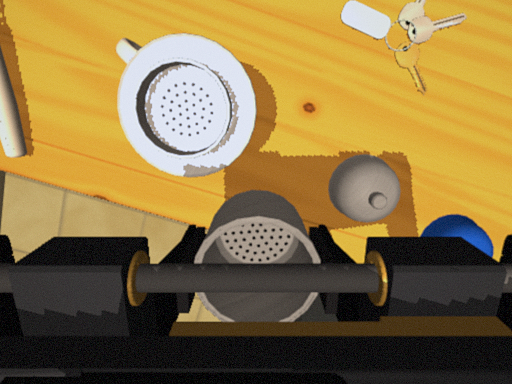

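The cup is centred in the grip at (257,270). I'm placing it into the collar.

>>> step_arm(rows=[[0.01,0.014,0,0,0,0],[0.02,0.026,0,0,0,0],[0.016,0.02,0,0,0,0],[0.007,0.0098,-0.004,0,0,0],[0,0,-0.015,0,0,0],[0,0,-0.012,0,0,0],[0,0,-0.006,0,0,0],[0,0,-0.006,0,0,0],[0,0,-0.004,0,0,0],[0,0,-0.002,0,0,0],[0,0,0,0,0,0]])

```text
time: 15.45
position: [0.4935, 0.3995, 0.299]
tool_rot: [0.988, 0.152, 0.0, -0.0]
ft_force: [0.3, 0.4, -1.5]
grip_width: 0.0575
grip_force: 25.0
```

>>> step_arm(rows=[[0,0,-0.001,0,0,0],[0,0,-0.001,0,0,0],[0,0,-0.001,0,0,0],[0,0,0,0,0,0],[0,0,0,0,0,0]])

```text
time: 16.08
position: [0.4935, 0.3994, 0.2961]
tool_rot: [0.988, 0.152, 0.0, -0.0]
ft_force: [0.3, -0.4, 0.2]
grip_width: 0.0578
grip_force: 25.0
```

>>> step_arm(rows=[[0,0,-0.0005,0,0,0],[0,0,-0.0005,0,0,0],[0,0,0,0,0,0]])

```text
time: 16.45
position: [0.4935, 0.3995, 0.296]
tool_rot: [0.988, 0.152, 0.0, -0.0]
ft_force: [-1.4, 0.1, 5.8]
grip_width: 0.0577
grip_force: 25.0
```

>>> step_arm(rows=[[0,0,0,0,0,0],[0,0,0,0,0,0],[0,0,0,0,0,0],[0,0,0.015,0,0,0],[0,0,0.03,0,0,0],[0,0,0.03,0,0,0],[0,-0.01,0.02,0,0,0],[-0.01,-0.035,0,0,0,0],[-0.01,-0.035,0,0,0,0],[-0.03,-0.01,0,0,0,0],[0,0,0,0,0,0],[0,0,0,0,0,0]], jaw=0.075)

```text
time: 17.95
position: [0.4441, 0.3094, 0.3906]
tool_rot: [0.988, 0.152, 0.001, -0.0]
ft_force: [0.7, 0.0, -0.6]
grip_width: 0.0751
grip_force: 0.0
```

Run:
```python
from h import *
o=get_obs(); t=o["position"]; print(t,o["grip_width"])
C=(.494,.398)
for n in("wrist","scene","side"):
    c,W=shot(n)
    if n=="wrist": cv2.imwrite("pics/w5.png",c["pixels"])
    p=near(W,C,.036,.142,.154); A=np.c_[p[:,:2]-C,np.ones(len(p))]
    print(n,len(p),circ(p,.029,C)[0],(p.min(0)+p.max(0))/2,np.percentile(p[:,2],95),"tilt",np.linalg.lstsq(A,p[:,2],rcond=None)[0])
    C2=(.5495,-.229); p=near(W,C2,.02,.052,.075); print("  press",len(p), (circ(p,.0065,C2)[0],(p.min(0)+p.max(0))/2) if len(p)>5 else'')
```

```text
[0.44414389 0.30942172 0.3905651 ] 0.07512965111171907
wrist 1681 [0.49347302 0.39795934] [0.49333355 0.39890768 0.14637363] 0.1492329864694963 tilt [ 0.01067233 -0.02315053  0.14758078]
  press 0 
scene 178 [0.49128374 0.40047539] [0.49141003 0.40051566 0.14624786] 0.1489727020433175 tilt [-0.00892503  0.00401528  0.14613198]
  press 24 (array([ 0.54900271, -0.22858698]), array([ 0.54855632, -0.22502161,  0.06153153]))
side 78 [0.49145266 0.39646429] [0.49137109 0.39530922 0.14604278] 0.14937456123120557 tilt [ 0.00948169 -0.00592106  0.1455599 ]
  press 63 (array([ 0.54989941, -0.23015995]), array([ 0.54885444, -0.23224031,  0.06151327]))
```

View pics/w5.png

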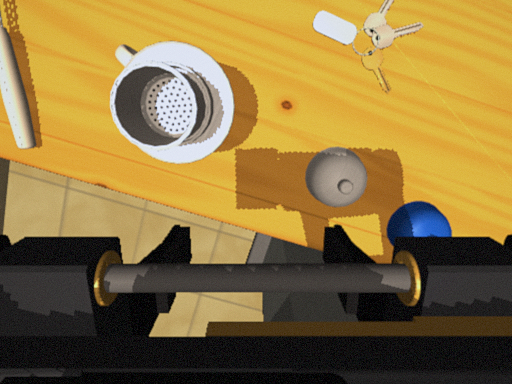

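The cup is seated: its rim is at z 0.149 and it shows inside the collar at (165,105). Next is the press.

>>> step_arm(rows=[[0.002,-0.02,0,0,0,0],[0.003,-0.045,0,0,0,0],[0.004,-0.055,-0.005,0,0,0],[0.004,-0.055,-0.005,0,0,0],[0.004,-0.055,-0.005,0,0,0],[0.004,-0.055,-0.005,0,0,0],[0.004,-0.055,-0.01,0,0,0],[0.004,-0.055,-0.01,0,0,0],[0.004,-0.055,-0.01,0,0,0],[0.004,-0.055,-0.01,0,0,0],[0.004,-0.045,0,0,0,0],[0,-0.009,0,0,0,0]], jaw=0.05)

```text
time: 19.6
position: [0.4842, -0.2536, 0.3298]
tool_rot: [0.989, 0.15, 0.0, 0.001]
ft_force: [-0.4, 0.8, -0.0]
grip_width: 0.05
grip_force: 0.0
```

>>> step_arm(rows=[[0,0,0,0,0,0],[0,0,0,0,0,0]])

```text
time: 19.85
position: [0.4839, -0.2483, 0.3298]
tool_rot: [0.988, 0.152, -0.001, -0.001]
ft_force: [0.1, 1.2, 0.1]
grip_width: 0.0502
grip_force: 0.0
```

Run:
```python
from h import *
o=get_obs(); t=o["position"]; print(t,o["grip_width"])
c,W=shot("wrist"); cv2.imwrite("pics/w6.png",c["pixels"])
C=(.55,-.229)
p=near(W,C,.02,.052,.075); print(len(p),circ(p,.0065,C),(p.min(0)+p.max(0))/2,p.max(0))
p=near(W,C,.02,.066,.075); print(len(p),(p.min(0)+p.max(0))/2,np.median(p,0))
```

```text
[ 0.48394751 -0.24827569  0.32984297] 0.05020216679864318
231 (array([ 0.54875564, -0.23020821]), np.float64(0.0026871995684355156), 231) [ 0.55138896 -0.22882848  0.06298573] [ 0.55758839 -0.22260789  0.07129897]
230 [ 0.55138896 -0.22882848  0.06887673] [ 0.55152287 -0.22880941  0.06933531]
```

View pics/w6.png

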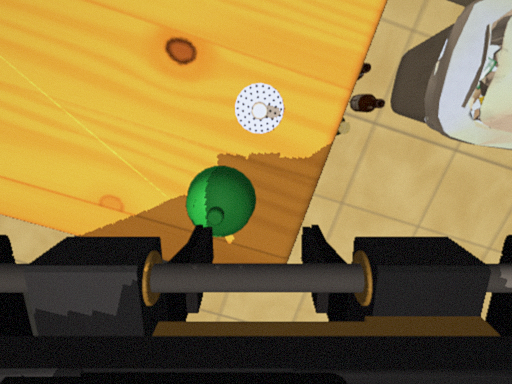

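The picture shows the press at (260,108), clear of the green decoy at (221,202). I'm gripping the knob.

>>> step_arm(rows=[[0.02,0.006,0,0,0,0],[0.03,0.009,0,0,0,0],[0.0175,0.0045,-0.01,0,0,0],[0,0,-0.03,0,0,0],[0,0,-0.03,0,0,0],[0,0,-0.015,0,0,0],[0,0,-0.008,0,0,0],[0,0,0,0,0,0]])

```text
time: 20.9
position: [0.552, -0.23, 0.2368]
tool_rot: [0.988, 0.152, -0.0, -0.0]
ft_force: [-0.1, -0.3, -0.7]
grip_width: 0.0497
grip_force: 0.0
```

>>> step_arm(rows=[[0,0,0,0,0,0],[0,0,0,0,0,0],[0,0,0,0,0,0],[0,0,0,0,0,0],[0,0,0,0,0,0],[0,0,0,0,0,0]], jaw=0.0, squeeze=25)

```text
time: 21.65
position: [0.552, -0.23, 0.237]
tool_rot: [0.988, 0.152, -0.0, -0.0]
ft_force: [0.5, 0.3, 0.5]
grip_width: 0.012
grip_force: 25.0
```

>>> step_arm(rows=[[0,0,0.015,0,0,0],[0,0,0.03,0,0,0],[0,0.01,0.05,0,0,0],[-0.006,0.03,0.045,0,0,0],[-0.01,0.045,0.033,0,0,0],[-0.012,0.055,0,0,0,0],[-0.012,0.055,0,0,0,0],[-0.012,0.055,0,0,0,0],[-0.012,0.055,0,0,0,0],[-0.012,0.055,0,0,0,0],[-0.012,0.055,0,0,0,0],[-0.012,0.055,0,0,0,0]])

```text
time: 23.15
position: [0.4512, 0.2416, 0.4111]
tool_rot: [0.988, 0.152, 0.001, -0.0]
ft_force: [0.1, 0.8, -0.2]
grip_width: 0.012
grip_force: 25.0
```

>>> step_arm(rows=[[-0.012,0.05,0,0,0,0],[0,0.03,0,0,0,0],[0,0,0,0,0,0],[0,0,0,0,0,0]])

```text
time: 23.65
position: [0.4397, 0.3194, 0.4103]
tool_rot: [0.988, 0.152, -0.0, 0.0]
ft_force: [0.3, -0.9, -0.7]
grip_width: 0.0125
grip_force: 25.0
```

Run:
```python
from h import *
o=get_obs(); t=o["position"]; print(t,o["grip_width"])
c,W=shot("wrist"); cv2.imwrite("pics/w7.png",c["pixels"])
C=(.4934,.3985)
p=near(W,C,.036,.142,.154); print("cup",len(p),circ(p,.029,C)[0],(p.min(0)+p.max(0))/2)
z=t[2]-.237
q=near(W,t[:2],.032,z+.001,z+.012); print("disc",len(q),circ(q,.0225,t[:2])[0]-t[:2],q.min(0)-t,q.max(0)-t,q.max(0)-q.min(0))
for n in ("scene","side"):
    c,W=shot(n); q=near(W,t[:2],.032,z-.005,z+.012); print(n,len(q),q.min(0)-t,q.max(0)-t) if len(q) else 0
    if n=="side": cv2.imwrite("pics/s7.png",cv2.resize(c["pixels"][60:220,120:340],None,fx=3,fy=3))
```

```text
[0.43974916 0.3193613  0.41030443] 0.012454563589519156
cup 1386 [0.49342548 0.39817311] [0.49348426 0.39898394 0.14604496]
disc 2274 [-0.00978361 -0.00258605] [-0.01996786 -0.02231906 -0.23418209] [ 0.02230171  0.02277823 -0.22503293] [0.04226957 0.04509729 0.00914916]
scene 263 [-0.02462664 -0.02108166 -0.23571763] [ 0.02123722  0.02409073 -0.22565192]
side 112 [-0.02379588 -0.02519186 -0.23928575] [ 0.020686    0.0217112  -0.22584867]
```

View pics/w7.png

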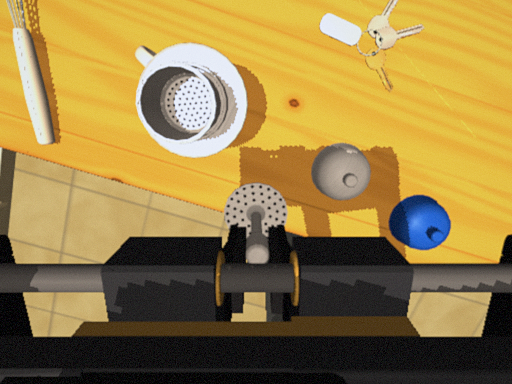

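The press hangs straight, with its disc centred under the tool at (255,208). I'm lowering it into the cup.

>>> step_arm(rows=[[0.008,0.012,0,0,0,0],[0.018,0.026,0,0,0,0],[0.018,0.026,0,0,0,0],[0.0103,0.0151,0,0,0,0],[0,0,-0.006,0,0,0],[0,0,-0.012,0,0,0],[0,0,-0.015,0,0,0],[0,0,-0.015,0,0,0],[0,0,-0.015,0,0,0],[0,0,-0.008,0,0,0],[0,0,-0.003,0,0,0],[0,0,0,0,0,0]])

```text
time: 25.3
position: [0.4944, 0.3991, 0.336]
tool_rot: [0.988, 0.152, 0.0, -0.0]
ft_force: [0.1, 0.0, -0.9]
grip_width: 0.0119
grip_force: 25.0
```

>>> step_arm(rows=[[0,0,-0.0015,0,0,0],[0,0,-0.001,0,0,0],[0,0,-0.001,0,0,0],[0,0,0,0,0,0],[0,0,0,0,0,0]])

```text
time: 25.92
position: [0.4943, 0.3991, 0.3326]
tool_rot: [0.988, 0.152, 0.0, -0.0]
ft_force: [0.2, -0.6, 0.9]
grip_width: 0.012
grip_force: 25.0
```

>>> step_arm(rows=[[0,0,-0.0005,0,0,0],[0,0,0,0,0,0]])

```text
time: 26.18
position: [0.4944, 0.3992, 0.3325]
tool_rot: [0.988, 0.152, 0.0, -0.0]
ft_force: [-0.3, 1.0, 2.4]
grip_width: 0.012
grip_force: 25.0
```

>>> step_arm(rows=[[0,0,0,0,0,0],[0,0,0,0,0,0],[0,0,0.005,0,0,0],[0,0,0.015,0,0,0],[0,0,0.03,0,0,0],[0,0,0.02,0,0,0],[-0.015,-0.03,0,0,0,0],[-0.025,-0.05,0,0,0,0],[-0.01,-0.03,0,0,0,0],[0,0,0,0,0,0],[0,0,0,0,0,0]], jaw=0.03)

```text
time: 27.55
position: [0.445, 0.2896, 0.403]
tool_rot: [0.988, 0.152, 0.001, -0.001]
ft_force: [1.2, 0.5, -0.1]
grip_width: 0.0301
grip_force: 0.0
```

Run:
```python
from h import *
o=get_obs(); t=o["position"]; print(t,o["grip_width"],o["ft_force"])
C=(.4937,.3985)
for n in("wrist","scene","side"):
    c,W=shot(n)
    if n=="wrist": cv2.imwrite("pics/w8.png",c["pixels"])
    p=near(W,C,.036,.142,.151); p=p[np.hypot(p[:,0]-C[0],p[:,1]-C[1])>.02]; print(n,"cup",len(p),circ(p,.029,C)[0],(p.min(0)+p.max(0))/2)
    p=near(W,C,.02,.158,.18); print("  press",len(p),(p.min(0)+p.max(0))/2,p.max(0))
    L=(.463,.2165); p=near(W,L,.012,.044,.06); print("  lidknob",len(p),(circ(p,.0075,L)[0],(p.min(0)+p.max(0))/2,p.max(0)) if len(p)>5 else '')
    p=near(W,L,.05,.004,.018); print("  skirt",len(p),circ(p,.036,L)[:2] if len(p)>5 else '')
```

```text
[0.44504422 0.28956741 0.40299603] 0.030144789634070593 [ 1.23080212  0.45069481 -0.05947124]
wrist cup 1580 [0.49342112 0.39794547] [0.49346467 0.39883121 0.14617092]
  press 343 [0.49400696 0.39917844 0.16255971] [0.50029365 0.40554062 0.16705889]
  lidknob 163 (array([0.46332472, 0.21605628]), array([0.46387909, 0.21701915, 0.05005769]), array([0.47092729, 0.22431542, 0.0558267 ]))
  skirt 257 (array([0.46215266, 0.21439315]), np.float64(0.0009919199815383972))
scene cup 174 [0.49112376 0.40050816] [0.491843   0.39940545 0.14647551]
  press 28 [0.49062681 0.40131117 0.16277096] [0.49675199 0.40692868 0.16708783]
  lidknob 33 (array([0.46215717, 0.2169582 ]), array([0.46142132, 0.2190023 , 0.04982958]), array([0.46916227, 0.22497964, 0.05555182]))
  skirt 120 (array([0.46433206, 0.21486891]), np.float64(0.0015802023665191275))
side cup 78 [0.49145676 0.3968781 ] [0.49115899 0.39597626 0.1459646 ]
  press 8 [0.49165563 0.39461349 0.16283249] [0.49607583 0.40067351 0.16661606]
  lidknob 29 (array([0.46205839, 0.21616535]), array([0.46141733, 0.21299722, 0.05012659]), array([0.46814462, 0.21907137, 0.05594636]))
  skirt 120 (array([0.46297755, 0.21824302]), np.float64(0.0021605883522998986))
```

View pics/w8.png

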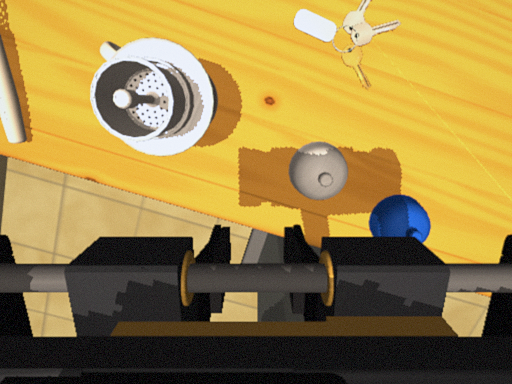

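The press is home: its knob top is at z 0.167 and it shows centred at (122,98) in the cup. Next is the silver lid at (318,170).

>>> step_arm(rows=[[0.005,-0.02,0,0,0,0],[0.0088,-0.033,-0.005,0,0,0],[0.005,-0.0198,-0.03,0,0,0],[0,0,-0.045,0,0,0],[0,0,-0.045,0,0,0],[0,0,-0.03,0,0,0],[0,0,-0.017,0,0,0],[0,0,-0.0085,0,0,0],[0,0,0,0,0,0]])

```text
time: 28.82
position: [0.4633, 0.2166, 0.221]
tool_rot: [0.988, 0.152, -0.0, -0.0]
ft_force: [-0.6, 0.7, 0.2]
grip_width: 0.0299
grip_force: 0.0
```

>>> step_arm(rows=[[0,0,0,0,0,0],[0,0,0,0,0,0],[0,0,0,0,0,0],[0,0,0,0,0,0]], jaw=0.0, squeeze=25)

```text
time: 29.32
position: [0.4634, 0.2163, 0.2221]
tool_rot: [0.988, 0.152, 0.001, -0.0]
ft_force: [0.1, -0.2, 4.3]
grip_width: 0.0141
grip_force: 25.0
```

>>> step_arm(rows=[[0,0,0.01,0,0,0],[0,0,0.025,0,0,0],[0,0,0.045,0,0,0],[0,0,0.045,0,0,0],[0,0,0.04,0,0,0],[-0.008,0.03,0.025,0,0,0],[-0.01,0.04,0,0,0,0],[-0.0054,0.024,0,0,0,0],[0,0,0,0,0,0],[0,0,0,0,0,0]])

```text
time: 30.58
position: [0.4395, 0.3097, 0.4114]
tool_rot: [0.988, 0.152, -0.0, 0.0]
ft_force: [0.1, 0.4, 0.3]
grip_width: 0.014
grip_force: 25.0
```

Run:
```python
from h import *
o=get_obs(); t=o["position"]; print(t,o["grip_width"])
c,W=shot("wrist"); cv2.imwrite("pics/w9.png",c["pixels"])
C=(.4937,.3985)
p=near(W,C,.036,.142,.151); p=p[np.hypot(p[:,0]-C[0],p[:,1]-C[1])>.02]; print("cup",len(p),circ(p,.029,C)[0],(p.min(0)+p.max(0))/2)
z=t[2]-.2222
for n in ("wrist","scene","side"):
    if n!="wrist": c,W=shot(n)
    q=near(W,t[:2],.05,z+.002,z+.016); print(n,len(q),circ(q,.036,t[:2])[0]-t[:2],q.min(0)-t,q.max(0)-t)
```

```text
[0.4394682  0.30969748 0.41136268] 0.014010283421949599
cup 1408 [0.49338649 0.39810153] [0.49340114 0.39895715 0.14629037]
wrist 882 [-0.00243674 -0.00138513] [-0.00849624 -0.03359702 -0.22019806] [ 0.03574231  0.03455511 -0.20621068]
scene 196 [ 0.00032046 -0.00213011] [-0.03776933 -0.02369601 -0.22016012] [ 0.0247912   0.03686322 -0.20631817]
side 148 [-0.00034991 -0.00014356] [-0.03620904 -0.03999731 -0.22014756] [ 0.03306824  0.00577299 -0.20632781]
```

View pics/w9.png

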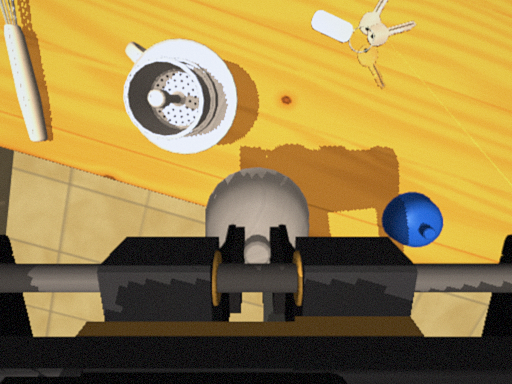

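The lid is held level and centred at (257,210). I'm placing it over the cup.

>>> step_arm(rows=[[0.008,0.013,0,0,0,0],[0.018,0.03,0,0,0,0],[0.018,0.03,0,0,0,0],[0.0102,0.0161,0,0,0,0],[0,0,0,0,0,0],[0,0,-0.01,0,0,0],[0,0,-0.012,0,0,0],[0,0,-0.01,0,0,0],[0,0,-0.006,0,0,0],[0,0,-0.004,0,0,0],[0,0,-0.003,0,0,0],[0,0,0,0,0,0]])

```text
time: 32.22
position: [0.4939, 0.3994, 0.3664]
tool_rot: [0.988, 0.152, -0.0, -0.0]
ft_force: [-0.2, -1.0, -1.1]
grip_width: 0.014
grip_force: 25.0
```

>>> step_arm(rows=[[0,0,-0.001,0,0,0],[0,0,-0.001,0,0,0],[0,0,-0.001,0,0,0],[0,0,-0.001,0,0,0],[0,0,0,0,0,0],[0,0,0,0,0,0]])

```text
time: 32.98
position: [0.4939, 0.3994, 0.3625]
tool_rot: [0.988, 0.152, 0.0, 0.0]
ft_force: [-0.6, 0.6, -1.6]
grip_width: 0.0137
grip_force: 25.0
```

>>> step_arm(rows=[[0,0,-0.0005,0,0,0],[0,0,-0.0005,0,0,0],[0,0,-0.0005,0,0,0],[0,0,0,0,0,0]])

```text
time: 33.48
position: [0.494, 0.3995, 0.3617]
tool_rot: [0.988, 0.152, 0.001, -0.0]
ft_force: [-0.5, 0.8, 4.1]
grip_width: 0.0137
grip_force: 25.0
```

Contact came at the expected height of 0.3617. I'm releasing the lid.

>>> step_arm(rows=[[0,0,0,0,0,0],[0,0,0,0,0,0],[0,0,0,0,0,0],[0,0,0.01,0,0,0],[0,0,0.03,0,0,0],[0,0,0.03,0,0,0],[-0.01,-0.03,0,0,0,0],[-0.02,-0.05,0,0,0,0],[-0.02,-0.05,0,0,0,0],[0,-0.02,0,0,0,0],[0,0,0,0,0,0],[0,0,0,0,0,0]], jaw=0.035)

```text
time: 34.98
position: [0.4443, 0.2499, 0.4315]
tool_rot: [0.988, 0.152, 0.001, -0.0]
ft_force: [-0.5, 1.0, 0.5]
grip_width: 0.035
grip_force: 0.0
```

Run:
```python
from h import *
o=get_obs(); print(o["position"],o["ft_force"])
C=(.494,.3988); im=[]
for n in("wrist","scene","side"):
    c,W=shot(n)
    x=c["pixels"]; im.append(cv2.resize({"wrist":x[0:220,60:280],"scene":x[200:340,120:260],"side":x[90:190,150:250]}[n],(266,266),interpolation=cv2.INTER_CUBIC))
    p=near(W,C,.015,.185,.21); print(n,"knob",len(p),(p.min(0)+p.max(0))/2 if len(p) else '',p.max(0) if len(p) else '')
    p=near(W,C,.045,.142,.155); print("  skirt",len(p),circ(p,.036,C)[:2])
    b=near(W,C,.052,.085,.1); b=b[np.hypot(b[:,0]-C[0],b[:,1]-C[1])>.037]; A=np.c_[b[:,:2]-C,np.ones(len(b))]; print("  brim",np.linalg.lstsq(A,b[:,2],rcond=None)[0])
cv2.imwrite("pics/end.png",np.hstack(im))
```

```text
[0.44433452 0.24992933 0.43148662] [-0.46722128  0.9991784   0.52789013]
wrist knob 517 [0.49377142 0.3980203  0.19013529] [0.50108602 0.40524541 0.1952218 ]
  skirt 805 (array([0.4932695, 0.4013761]), np.float64(0.0008893650520657558))
  brim [ 0.00063929 -0.00137557  0.09232495]
scene knob 44 [0.49144371 0.40093015 0.19024474] [0.49792073 0.40684942 0.19459024]
  skirt 173 (array([0.49486378, 0.39758749]), np.float64(0.0012692299485891334))
  brim [-0.00137516  0.00260894  0.09130827]
side knob 0  
  skirt 116 (array([0.49347045, 0.39973206]), np.float64(0.002370215875086033))
  brim [0.00183899 0.0090692  0.09157651]
```

View pics/end.png

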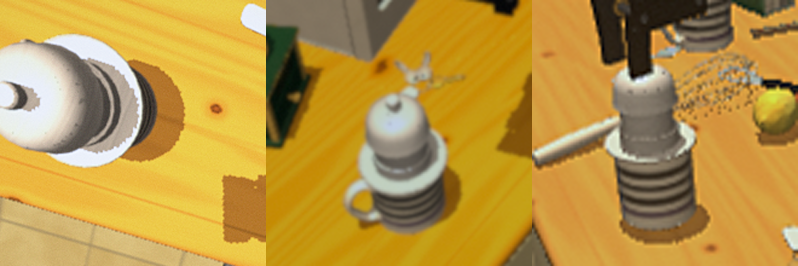

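All three views show the stack complete and upright. The lid's knob top is at about z 0.1945 against 0.1935 expected, and the brim is level.

```bash
python3 -c "
from rig import hand_in; print(hand_in())"
```

```text
the job is handed in; nothing more can be done
None
```

The coffee filter is built on the striped mug in the order asked: drip plate, brewing cup, press, lid. By the camera measurements every part is seated and level, no move came near the salt shaker, keys or teaspoon, and I handed it in at about 35 s; no verdict was shown.

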